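# Release a battery pack by its two side buttons

## Task

Take the battery pack with the orange side buttons out of its holder: pinch both of its side buttons in together, lift it straight out, and stand it upright on the floor of the white tray, setting it down rather than dropping it. Leave the pack with the blue buttons in its holder.

Things in the scene. Friction and masses are not known exactly. Their poses are not given: they have to be found in the camera images.
- pack_orange: Grey battery pack with ORANGE side buttons and an orange plate on top. Body 56 (its x) x 32 (its y) x 66 mm high (its z, up), 0.16 kg; origin at the centre of its underside. One button on each of its +y and -y sides, centred 50 mm above the origin, 24 mm wide (along x), 20 mm high; 48 mm over both buttons at rest, 36 mm when both are fully in. Stands in the holder dock_a.
- pack_blue: The other grey battery pack, of the same shape and size, with BLUE side buttons and a blue plate on top, in a like holder; to be left there. Origin at the centre of its underside.
- dock_a: Black holder of the orange pack, fixed to the table: 76 (its x) x 66 (its y) x 27 mm high; origin at the centre of its underside, axes as the pack's. Well floor 6 mm above the table, so the buttons' centres start 56 mm above it. Hooks under the buttons hold the pack until both buttons are in by over 3.5 mm; then it lifts straight up, clear after 21 mm. Play about 1 mm.
- tray: Open shallow white tray fixed to the table, outside 120 (its x) x 110 (its y) x 14 mm high, walls and floor 4 mm thick, so the inside is 112 x 102 mm and its floor lies 4 mm above the table. Origin at the centre of its underside, z up.
- pack_orange_left (a joint): travel of the orange button on the pack's +y side: 0 at rest, 0.006 m fully in; it springs back with 1 N at rest, 4.5 N fully in. A grip of 15 to 30 N across both buttons pushes them home and carries the pack.
- pack_orange_right (a joint): travel of the orange button on the pack's -y side: 0 at rest, 0.006 m fully in; spring as on the other side
Things that resemble listed ones, but are neither listed nor needed, are in the scene too. What is shaped like the pack_orange but yellow is not meant.

How it is judged:
By the outcome, as a careful person would: the job done as asked, in the order asked, and still so for the second after the job is handed in, with the robot touching nothing.
It also fails if it takes over 38 s, if anything falls off the work surface, if the arm or the gripper's body presses on something with over 40 N, if the wrist force passes 120 N, or if a joint passes its speed limit or range.

## Robot

A 6-joint arm with a two-finger parallel gripper is mounted at the origin on a cart in front of the work surface, level with it; the furniture and walls round the work are solid. World frame = base frame: x ahead of the robot, y to its left, z up, the work surface at z = 0. Lengths are in m, angles in rad, forces in N, time in s.
With the tool pointing down it reaches from about 0.3 to 0.85 m from the base axis. Payload 5.4 kg.
Tool frame: the origin (TCP) lies midway between the tips of the shut fingers; the grasp point (between the pads) lies 19 mm behind it; z points along the fingers, y is the direction in which the jaws open and shut (so a half turn about z gives the same grasp; the last joint's range is limited). The gripper opens to 85 mm and grips with 20 to 120 N. Pads are 22 mm wide; open, the fingers measure 114 mm over their backs; the gripper's body (76 mm by 85 mm) begins 54 mm behind the grasp point. The pads swing forward as they close: fully open they stand 13 mm farther back than shut.
Start: joints at [0.916, 0.158, 1.597, -0, 1.386, -0.21], TCP at [0.247, 0.519, 0.231] pointing down, gripper open.
Joint ranges: [-2.91, 2.91], [-0.94, 2.29], [0.18, 2.7], [-1.29, 4.43], [0.17, 2.64], [-3, 3]. Speed limits (rad/s): [2.57, 2.57, 3.14, 3.14, 3.14, 3.14].

## Interface

Orientations are given as a 3x3 rotation matrix whose columns are the frame's x, y, z axes.
In Python, from cell import env gives the robot as it stands.
- The arm moves only by the tool play_rows, never from a script. Its argument "plan" is a list of rows, each a list of 7 numbers: the shift along the tool's x, y, z in m, then the turn, a rotation vector about the tool's x, y, z in rad, then the closure, from -1 (fully open) to 1 (shut). In form: [[dx, dy, dz, ax, ay, az, hand], ...]. A call has 1 to 10 rows; each row is the pose to reach, as a shift and turn from the pose measured when the call began, along the tool's axes at that moment; what a row does not reach only later rows make up. A row lasts 1/10 s, in which the tool goes at most 50 mm and 8.59 degrees, less where a joint would pass 70% of its speed; a pose out of reach is approached as far as the arm can. A call with a gripper value outside its range is refused whole. The fingers move at their own pace and stop on an object; "squeeze" is the grip in N (left out, the last holds). Time passes only in rows, so rows that repeat a pose let the fingers close. It gives the time, the measured TCP pose, the force and the opening at its end, in the units of the state.
- env.get_obs(): the state, without advancing time (a new reading comes with each control period).
- env.capture(name): name is "scene" or "top" or "wrist"; returns a dict with "pixels" (420x560x3 uint8, red, green, blue), "mtx" (3x3 intrinsics, pixels), "k1" (the pictures are not rectified: a ray, as slopes to the right and down, at radius r is drawn at 1 + k1 r^2 times it, then the intrinsics apply), "cam_to_world" (4x4, takes a point from camera to world coordinates); the wrist camera has in their place "mount" (4x4, takes a point from camera to tool coordinates, whose origin is the TCP and whose axes are the flange's). Camera axes: x right, y up, looking along -z (the intrinsics and any distortion apply to the point x, -y, -z); pixel columns grow to the right and rows downward; lengths in m; the calibration is good to about 2 mm. A picture is of the moment at which its call begins: read the wrist's pose just before it. There is no depth.
- env.sign_off(): hands the job in, once; it reports no verdict.
The state is a dict: "time": time; "q": joint angles; "joint_vel": joint speeds; "tau": joint torques, N m; "position": TCP position; "orientation": TCP orientation; "contact_force": force on the tool from outside, world axes, zero at the start; "torque": the same for the moment, N m; "grip_width": finger opening in m.
Only numpy, scipy, OpenCV 4.12 (cv2) and the standard library are available. Lean on these libraries where they do the work, as an engineer would, in place of code of your own. Each camera call takes 0.05 s, during which the arm holds its last target. There are 200 camera calls.

## Working session

There is one attempt and no reset: what is moved stays moved. The work goes in short steps, Python scripts to look and compute and a tool call to move; the robot and the scene stay as the last step left them, time stands still between calls to the robot, and variables do not carry over. Pictures are saved under pics/ and viewed, about 8 in all and at most 12, crops included, and the job is handed in when it is done.

Besides the shell and the picture viewer there is one more tool, called after "Call:" as name([rows], argument=value, ...), one row to a line, values as JSON. play_rows: Moves the arm, as the interface text tells. Its arguments: {"type":"object","properties":{"plan":{"type":"array","items":{"type":"array","items":{"type":"number"}}},"squeeze":{"type":"number"}},"required":["plan"]}

```bash
mkdir -p pics; cat > h.py <<'E'
import numpy as np, cv2
from cell import env
def shot(n,f):
    o=env.get_obs(); c=env.capture(n)
    if n=='wrist':
        T=np.eye(4);T[:3,:3]=o['orientation'];T[:3,3]=o['position']
        c['T']=T@c['mount']
    else: c['T']=c['cam_to_world']
    np.savez('pics/'+f+'.npz',px=c['pixels'],mtx=c['mtx'],k1=c['k1'],T=c['T'])
    cv2.imwrite('pics/'+f+'.png',c['pixels'][:,:,::-1]); return load(f)
def load(f): return dict(np.load('pics/'+f+'.npz'))
def ray(c,uv):
    uv=np.array(uv,float).reshape(-1,1,2)
    d=np.array([float(c['k1']),0,0,0])
    p=cv2.undistortPoints(uv,c['mtx'],d)[:,0]
    r=np.c_[p[:,0],-p[:,1],-np.ones(len(p))]@c['T'][:3,:3].T
    return c['T'][:3,3],r
def plane(c,uv,z):
    o,r=ray(c,uv); return o+r*((z-o[2])/r[:,2])[:,None]
def tri(c1,uv1,c2,uv2):
    o1,r1=ray(c1,uv1);o2,r2=ray(c2,uv2);A=np.c_[r1[0],-r2[0]]
    s=np.linalg.lstsq(A,o2-o1,rcond=None)[0]
    a=o1+s[0]*r1[0];b=o2+s[1]*r2[0];return (a+b)/2,np.linalg.norm(a-b)
def blobs(c,lo,hi,amin=30):
    m=cv2.inRange(cv2.cvtColor(c['px'],cv2.COLOR_RGB2HSV),lo,hi)
    n,l,s,ce=cv2.connectedComponentsWithStats(m)
    return [(s[i],ce[i],(l==i).astype(np.uint8)) for i in range(1,n) if s[i][4]>=amin]
E
python3 - <<'E'
from h import *
a=shot('scene','s0');b=shot('top','t0');w=shot('wrist','w0')
cv2.imwrite('pics/st.png',np.hstack([a['px'],b['px']])[:,:,::-1][:, :]) 
im=cv2.imread('pics/st.png');print(im.shape)
print(env.get_obs()); print(a['T'],b['T'],a['k1'],a['mtx'])
E
```

```text
(420, 1120, 3)
{'time': 0.15, 'q': array([ 9.15911483e-01,  1.58923353e-01,  1.59792704e+00,  2.09109025e-05,
        1.38619934e+00, -2.10118257e-01]), 'joint_vel': array([ 0.00154026, -0.00151386, -0.00476278, -0.00056857,  0.0001347 ,
        0.00155787]), 'tau': array([ 7.77425939e-04, -3.96378779e+01, -3.31785214e+01, -2.64182827e-04,
        5.50788871e-03,  4.89183844e-05]), 'position': array([0.24713126, 0.51867868, 0.23054034]), 'orientation': array([[-9.02709311e-01,  4.30250024e-01, -9.03764068e-04],
       [ 4.30250851e-01,  9.02708646e-01, -1.14311715e-03],
       [ 3.24009455e-04, -1.42074776e-03, -9.99998938e-01]]), 'contact_force': array([-0.41420686, -0.24868443,  0.46889654]), 'torque': array([ 0.04448269, -0.01008102, -0.04010874]), 'grip_width': 0.08545309660129734}
[[ 0.60955902  0.30929213 -0.72991519 -0.33480431]
 [-0.79246866  0.26186051 -0.550838   -0.79037591]
 [ 0.02076611  0.91420318  0.40472376  0.51316023]
 [ 0.          0.          0.          1.        ]] [[-0.00613201  0.99122633 -0.13203319  0.38803557]
 [-0.99997255 -0.00552922  0.00493164 -0.15550899]
 [ 0.00415833  0.13205981  0.99123303  1.02044233]
 [ 0.          0.          0.          1.        ]] -0.14498281725201922 [[489.41205149   0.         281.34252546]
 [  0.         489.41205149 204.07785215]
 [  0.           0.           1.        ]]
```

View pics/t0.png

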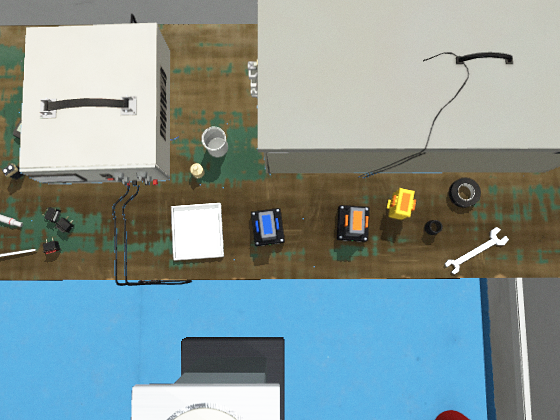

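View pics/s0.png

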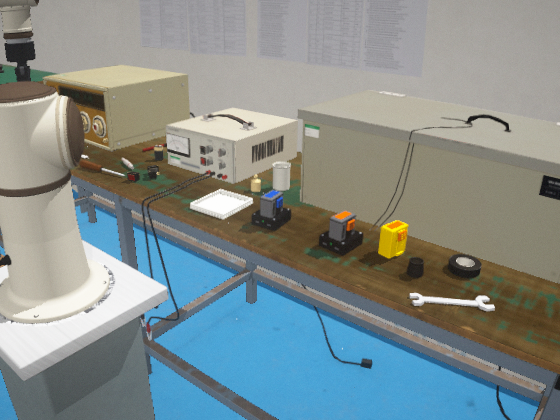

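The top view shows the tray at about (197,231), the blue pack at (267,226), the orange pack at (353,222) and the yellow decoy at (402,203). A tall cabinet stands behind the packs, with its lower edge near row 172.

```bash
python3 - <<'E'
from h import *
s=load('s0');t=load('t0')
for nm,c in (('t',t),('s',s)):
  for k,lo,hi in (('or',(5,150,120),(17,255,255)),('bl',(105,120,80),(125,255,255))):
    for st,ce,m in blobs(c,lo,hi,15):
      if 150<st[1]<262 and 230<st[0]<420 and st[4]<3000: 
        r=cv2.minAreaRect(cv2.findNonZero(m)); print(nm,k,st,ce.round(1),r, plane(c,[ce],.072+.002).round(4) if nm=='t' else '')
m=cv2.inRange(cv2.cvtColor(t['px'],cv2.COLOR_RGB2HSV),(0,0,170),(180,40,255));m[:195]=0;m[270:]=0;m[:,:160]=0;m[:,240:]=0
n,l,st,ce=cv2.connectedComponentsWithStats(m);i=1+np.argmax(st[1:,4])
r=cv2.minAreaRect(cv2.findNonZero((l==i).astype(np.uint8)));bp=cv2.boxPoints(r);P=plane(t,bp,.014)
print('tray',P.round(4),P.mean(0),np.linalg.norm(np.diff(P,axis=0),axis=1))
# cabinet front edges
print('cab bottom/top',plane(t,[[270,172],[350,172],[420,172]],0).round(3), plane(t,[[270,150]],.3).round(3))
print(plane(s,[[300,185],[380,235]],0))
# crop upsample
cr=lambda c,x,y:cv2.resize(c['px'][y:y+100,x:x+130],None,fx=4,fy=4,interpolation=cv2.INTER_CUBIC)
cv2.imwrite('pics/c0.png',cr(t,300,170)[:,:,::-1])
E
```

```text
t or [400 193  10  18 115] [404.7 201.6] ((404.673095703125, 201.63461303710938), (6.667948246002197, 16.669872283935547), 11.309932708740234) [[ 0.5385 -0.4266  0.074 ]]
t or [391 195   6  12  31] [393.4 200.3] ((393.3077087402344, 200.4615478515625), (3.1378581523895264, 11.7669677734375), 11.309932708740234) [[ 0.5413 -0.4029  0.074 ]]
t or [411 199   5  12  27] [413.8 205. ] ((413.88848876953125, 204.7423095703125), (2.8065855503082275, 11.66486930847168), 15.255118370056152) [[ 0.531  -0.4456  0.074 ]]
t or [353 211   9  19 151] [356.9 219.8] ((357.0, 220.0), (18.0, 8.0), 90.0) [[ 0.5004 -0.3246  0.074 ]]
t or [345 215   3  11  33] [346. 220.] ((346.0, 220.0), (10.0, 2.0), 90.0) [[ 0.5001 -0.3018  0.074 ]]
t or [365 216   4  12  31] [366.3 221.5] ((366.5, 221.5), (11.0, 3.0), 90.0) [[ 0.4968 -0.3442  0.074 ]]
t bl [262 215  11  19 166] [266.8 223.9] ((266.77996826171875, 223.95997619628906), (19.09188461303711, 8.626703262329102), 81.8698959350586) [[ 0.4927 -0.1362  0.074 ]]
t bl [275 218   4  12  36] [276.7 223.3] ((276.5, 223.5), (11.0, 3.0), 90.0) [[ 0.494  -0.1569  0.074 ]]
[... 574 characters left out ...]
5.3] ((400.2264404296875, 234.79248046875), (4.662171840667725, 11.266915321350098), 29.05460548400879) 
s bl [265 190  14   8  57] [271.4 193.6] ((271.6000061035156, 193.6999969482422), (5.366562843322754, 13.86362075805664), 63.43495178222656) 
s bl [276 197   7  11  61] [279.  201.9] ((279.0, 202.0), (10.0, 6.0), 90.0) 
tray [[ 0.5429  0.0813  0.014 ]
 [ 0.5488 -0.0314  0.014 ]
 [ 0.4272 -0.0396  0.014 ]
 [ 0.4214  0.0714  0.014 ]] [0.48507042 0.02043319 0.014     ] [0.11290089 0.12191903 0.11114166]
cab bottom/top [[ 0.62  -0.142  0.   ]
 [ 0.619 -0.325  0.   ]
 [ 0.619 -0.486  0.   ]] [[ 0.588 -0.146  0.3  ]]
[[ 0.73145843 -0.05072347  0.        ]
 [ 0.59823518 -0.37262129  0.        ]]
```

View pics/c0.png

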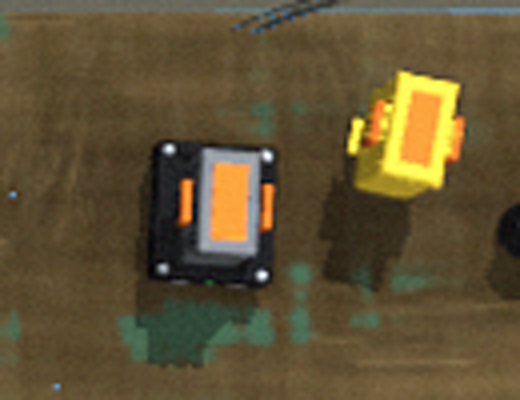

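```bash
cat >> h.py <<'E'
def go(p,yaw):
    o=env.get_obs();R=o['orientation'];d=R.T@(np.array(p)-o['position'])
    # tool down with tool-y at world angle yaw
    y=np.array([np.cos(yaw),np.sin(yaw),0]);z=np.array([0,0,-1.]);Rt=np.c_[np.cross(y,z),y,z]
    print('shift',d.round(4),'turn',cv2.Rodrigues(R.T@Rt)[0].ravel().round(4),'t',o['time'],'pos',o['position'].round(4),'w',round(o['grip_width'],4),'F',o['contact_force'].round(1))
E
python3 - <<'E'
from h import *
s=load('s0');t=load('t0')
for a,b in (((356.9,219.8),(342.4,214.8)),((266.8,223.9),(271.4,193.6))): print(tri(t,[a],s,[b]))
q=np.array([[168,149],[268,156],[261,275],[162,269]])/4+[300-.4,170-.4]
P=plane(t,q,.027);print(P.round(4),P.mean(0).round(4))
print(load('w0')['T'],env.capture('wrist')['mount'].round(3))
go([.495,-.325,.2],np.radians(86.5))
E
```

```text
(array([ 0.50039899, -0.32472266,  0.07217461]), np.float64(0.0006141828262407885))
(array([ 0.49290338, -0.13611559,  0.07250182]), np.float64(0.00025264382450626343))
[[ 0.5349 -0.3001  0.027 ]
 [ 0.5307 -0.3552  0.027 ]
 [ 0.465  -0.3493  0.027 ]
 [ 0.4687 -0.2952  0.027 ]] [ 0.4998 -0.325   0.027 ]
[[ 0.42977404 -0.86154294 -0.27025551  0.17911556]
 [ 0.90293584  0.40971603  0.12976765  0.55178451]
 [-0.00107239 -0.29979415  0.95400331  0.37425805]
 [ 0.          0.          0.          1.        ]] [[ 0.001  0.954  0.3    0.076]
 [ 1.    -0.    -0.001  0.   ]
 [-0.001  0.3   -0.954 -0.144]
 [ 0.     0.     0.     1.   ]]
shift [-0.5868 -0.655   0.0313] turn [-0.0011 -0.0005 -0.3837] t 0.2 pos [0.2472 0.5187 0.2307] w 0.0851 F [-1.  -1.4 -0.6]
```

The triangulated plate height is 72.2 mm, as it should be, and the dock and pack centres agree at (0.500, -0.325), yaw about -4.4°. I'll approach to above the pack.

Call:
play_rows([
  [-0.03,-0.033,0,0,0,-0.02,-1],
  [-0.06,-0.066,0,0,0,-0.04,-1],
  [-0.09,-0.1,0,0,0,-0.06,-1],
  [-0.12,-0.133,0,0,0,-0.08,-1],
  [-0.15,-0.166,0,0,0,-0.1,-1],
  [-0.18,-0.2,0,0,0,-0.12,-1],
  [-0.21,-0.233,0,0,0,-0.14,-1],
  [-0.24,-0.266,0,0,0,-0.16,-1],
  [-0.27,-0.3,0,0,0,-0.18,-1],
  [-0.3,-0.333,0,0,0,-0.2,-1],
])

```text
time: 1.2
position: [0.3748, 0.0873, 0.2311]
orientation: [[-0.97, 0.242, 0.0], [0.242, 0.97, -0.001], [-0.0, -0.001, -1.0]]
contact_force: [0.7, -0.2, 0.4]
grip_width: 0.0859
```

```bash
python3 -c "
from h import *
go([.495,-.325,.19],np.radians(85.6))"
```

```text
shift [-0.2162 -0.371   0.0415] turn [-0.0009  0.0002 -0.1672] t 1.2 pos [0.3748 0.0873 0.2311] w 0.0859 F [ 0.7 -0.2  0.4]
```

Call:
play_rows([
  [-0.024,-0.04,0.004,0,0,-0.02,-1],
  [-0.048,-0.082,0.009,0,0,-0.04,-1],
  [-0.072,-0.123,0.013,0,0,-0.06,-1],
  [-0.096,-0.165,0.018,0,0,-0.08,-1],
  [-0.12,-0.206,0.022,0,0,-0.1,-1],
  [-0.144,-0.247,0.027,0,0,-0.12,-1],
  [-0.168,-0.288,0.032,0,0,-0.14,-1],
  [-0.192,-0.33,0.037,0,0,-0.16,-1],
  [-0.216,-0.371,0.0415,-0.001,0,-0.167,-1],
  [-0.216,-0.371,0.0415,-0.001,0,-0.167,-1],
])

```text
time: 2.2
position: [0.4944, -0.3296, 0.1876]
orientation: [[-0.997, 0.081, -0.002], [0.081, 0.997, 0.0], [0.002, 0.0, -1.0]]
contact_force: [-0.3, 0.6, -0.2]
grip_width: 0.0853
```

```bash
python3 - <<'E'
from h import *
w=shot('wrist','w1')
for st,ce,m in blobs(w,(5,150,120),(17,255,255),60): print(st,ce.round(1),cv2.minAreaRect(cv2.findNonZero(m)),plane(w,[ce],.072).round(4))
go([.5,-.325,.034],np.radians(85.6))
E
```

```text
[258 192   9  30 152] [262.1 206.1] ((261.8778381347656, 206.5675811767578), (29.099748611450195, 7.368606090545654), 87.61405944824219) [[ 0.4954 -0.3437  0.072 ]]
[305 192   8  30 177] [308.5 206.9] ((308.5, 206.5), (29.0, 7.0), 90.0) [[ 0.4995 -0.3022  0.072 ]]
[157 235   8  28  73] [160.  247.3] ((160.43099975585938, 248.44911193847656), (6.421295166015625, 27.207265853881836), 2.726310968399048) [[ 0.5277 -0.4426  0.072 ]]
[203 239   9  30  95] [207.2 251.8] ((206.25387573242188, 253.46925354003906), (6.325770854949951, 29.39623260498047), 7.125016689300537) [[ 0.5359 -0.3994  0.072 ]]
shift [-0.0058  0.0021  0.1542] turn [ 0.0017 -0.0018 -0.0032] t 2.25 pos [ 0.4943 -0.3269  0.1882] w 0.0853 F [ 1.6 -0.8  0.3]
```

View pics/w1.png

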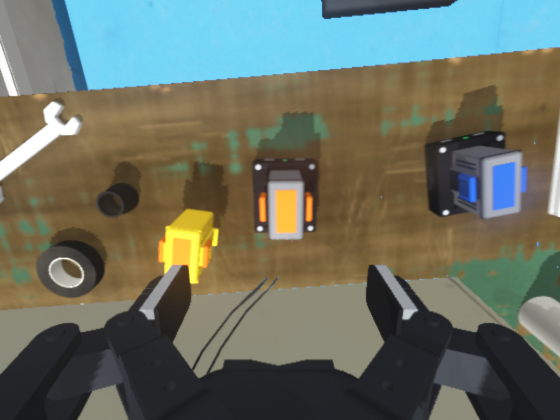

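The plate is at about (286,211) between the jaws, with orange buttons at (262,206) and (308,207) and yellow off to the left, clear of the fingers. I'll descend next.

Call:
play_rows([
  [-0.003,0.003,0.03,0.0017,-0.0018,0,-1],
  [-0.006,0.003,0.06,0.0017,-0.0018,0,-1],
  [-0.006,0.003,0.09,0.0017,-0.0018,0,-1],
  [-0.006,0.003,0.115,0.0017,-0.0018,0,-1],
  [-0.006,0.003,0.135,0.0017,-0.0018,0,-1],
  [-0.006,0.003,0.15,0.0017,-0.0018,0,-1],
  [-0.006,0.003,0.153,0.0017,-0.0018,0,-1],
  [-0.006,0.003,0.153,0.0017,-0.0018,0,-1],
])

```text
time: 3.05
position: [0.5003, -0.3237, 0.0355]
orientation: [[-0.997, 0.079, 0.0], [0.079, 0.997, 0.0], [0.0, 0.0, -1.0]]
contact_force: [0.6, -0.3, 0.3]
grip_width: 0.0856
```

```bash
python3 - <<'E'
from h import *
w=shot('wrist','w2')
for st,ce,m in blobs(w,(5,150,120),(22,255,255),100): print(st,ce.round(1),plane(w,[ce],.072).round(4))
go([.5,-.325,.034],np.radians(85.6))
E
```

```text
[219 259  17  67 749] [227.7 291.9] [[ 0.4919 -0.3434  0.072 ]]
[317 258  17  68 684] [325.4 289.4] [[ 0.4939 -0.3037  0.072 ]]
[254 268  45   7 172] [275.7 270.6] [[ 0.4838 -0.3231  0.072 ]]
[112 385  10  22 112] [115.6 395.7] [[ 0.5411 -0.4009  0.072 ]]
shift [ 0.0007 -0.0008  0.0022] turn [-0.0009  0.0012 -0.0028] t 3.1 pos [ 0.5008 -0.3243  0.0362] w 0.0854 F [-0.3 -0.9 -0. ]
```

View pics/w2.png

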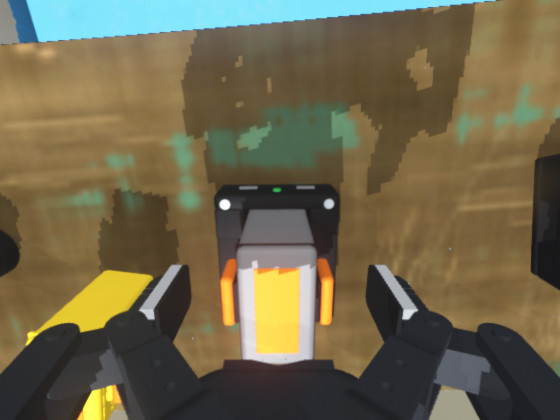

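The pack sits between the jaws, with buttons at (228,292) and (325,289) about evenly spaced. Next is the pinch.

Call:
play_rows([
  [0,0,0.002,0,0,0,-0.5],
  [0,0,0.002,0,0,0,0],
  [0,0,0.002,0,0,0,1],
  [0,0,0.002,0,0,0,1],
  [0,0,0.002,0,0,0,1],
  [0,0,0.002,0,0,0,1],
  [0,0,0.002,0,0,0,1],
  [0,0,0.002,0,0,0,1],
  [0,0,0.002,0,0,0,1],
  [0,0,0.002,0,0,0,1],
], squeeze=26)

```text
time: 4.1
position: [0.5016, -0.3246, 0.0358]
orientation: [[-0.997, 0.079, 0.002], [0.079, 0.997, -0.002], [-0.003, -0.002, -1.0]]
contact_force: [-1.2, 1.7, 6.8]
grip_width: 0.0328
```

```bash
python3 - <<'E'
from h import *
w=shot('wrist','w3');s=shot('scene','s3');print(env.get_obs()['grip_width'],env.get_obs()['contact_force'])
a=cv2.resize(w['px'][200:400,150:400],(500,400),interpolation=cv2.INTER_CUBIC)
cv2.imwrite('pics/w3c.png',a[:,:,::-1])
cv2.imwrite('pics/s3c.png',cv2.resize(s['px'][140:280,260:440],None,fx=4,fy=4,interpolation=cv2.INTER_CUBIC)[:,:,::-1])
E
```

```text
0.03262364001275547 [-1.30034329  1.82376598  7.01018556]
```

View pics/w3c.png

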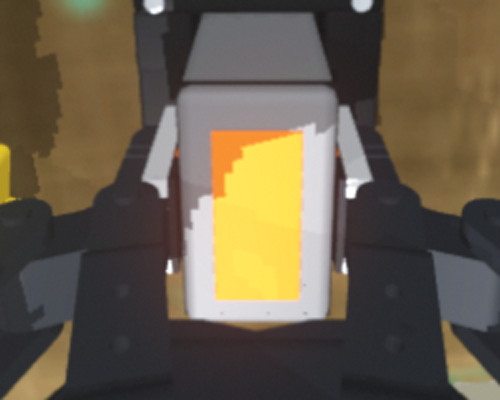

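View pics/s3c.png

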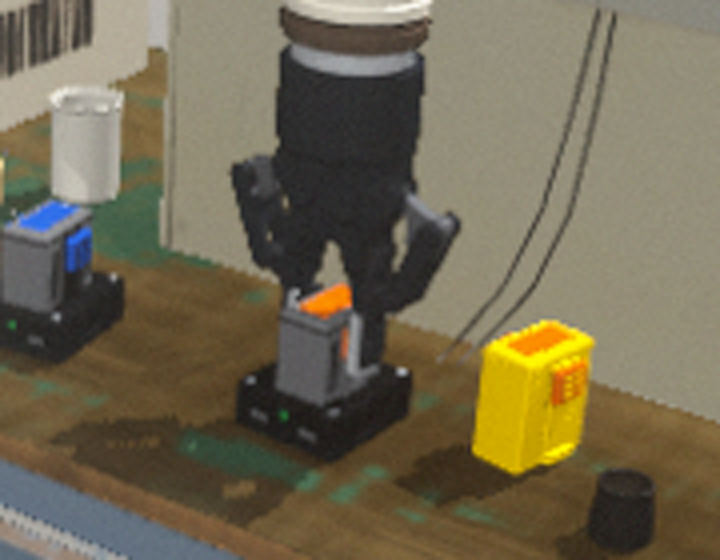

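The pads lie over both buttons, and the roughly 7 N upward force fits the pads swinging downward as they closed. I'll try a small, slow lift and watch the force.

Call:
play_rows([
  [0,0,-0.002,0,0,0,1],
  [0,0,-0.004,0,0,0,1],
  [0,0,-0.006,0,0,0,1],
  [0,0,-0.008,0,0,0,1],
  [0,0,-0.008,0,0,0,1],
])

```text
time: 4.7
position: [0.5016, -0.3248, 0.044]
orientation: [[-0.997, 0.08, 0.003], [0.08, 0.997, -0.002], [-0.003, -0.002, -1.0]]
contact_force: [0.8, -0.3, -1.5]
grip_width: 0.0323
```

The force reads -1.5 N, which is the pack's weight, so it came free. Lifting on.

Call:
play_rows([
  [0,0,-0.006,0,0,0,1],
  [0,0,-0.014,0,0,0,1],
  [0,0,-0.024,0,0,0,1],
  [0,0,-0.036,0,0,0,1],
  [0,0,-0.048,0,0,0,1],
  [0,0,-0.06,0,0,0,1],
  [0,0,-0.075,0,0,0,1],
  [0,0,-0.09,0,0,0,1],
  [0,0,-0.1,0,0,0,1],
  [0,0,-0.1,0,0,0,1],
])

```text
time: 5.7
position: [0.5023, -0.3255, 0.1464]
orientation: [[-0.997, 0.08, 0.005], [0.08, 0.997, -0.005], [-0.006, -0.004, -1.0]]
contact_force: [0.2, -0.2, -0.7]
grip_width: 0.0325
```

```bash
python3 - <<'E'
from h import *
w=shot('wrist','w4');s=shot('scene','s4')
cv2.imwrite('pics/c4.png',np.vstack([cv2.resize(s['px'][100:280,230:440],(420,360)),cv2.resize(w['px'][180:400,130:430],(420,240))])[:,:,::-1])
go([.485,.020,.14],np.radians(92))
E
```

```text
shift [0.0437 0.3421 0.0032] turn [-0.002   0.0027 -0.1146] t 5.8 pos [ 0.5013 -0.3245  0.1439] w 0.0321 F [-0.3  0.6 -1.9]
```

View pics/c4.png

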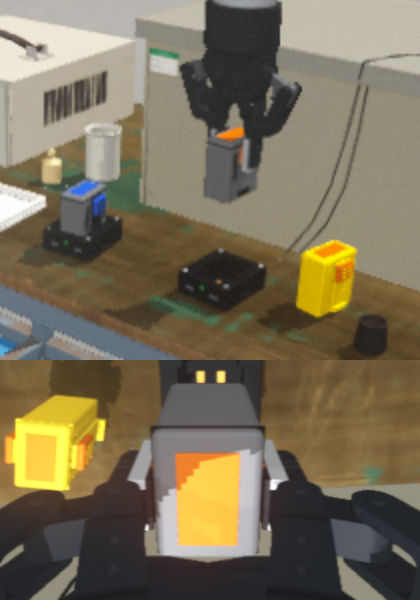

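The pack hangs from both buttons over the empty dock, and blue is untouched. Next I'll move over the tray while checking for slip or tilt in the hand.

Call:
play_rows([
  [0.003,0.024,0.003,0,0,-0.01,1],
  [0.008,0.06,0.003,0,0,-0.02,1],
  [0.013,0.1,0.003,0,0,-0.035,1],
  [0.018,0.14,0.003,0,0,-0.05,1],
  [0.023,0.18,0.003,0,0,-0.065,1],
  [0.028,0.22,0.003,0,0,-0.08,1],
  [0.033,0.26,0.003,-0.001,0.002,-0.09,1],
  [0.038,0.3,0.003,-0.002,0.003,-0.1,1],
  [0.042,0.33,0.003,-0.002,0.003,-0.11,1],
  [0.044,0.342,0.003,-0.002,0.003,-0.115,1],
])

```text
time: 6.8
position: [0.4834, 0.0225, 0.1391]
orientation: [[-0.999, -0.038, -0.003], [-0.038, 0.999, 0.001], [0.003, 0.001, -1.0]]
contact_force: [-0.5, -0.3, -1.9]
grip_width: 0.0324
```

```bash
python3 - <<'E'
from h import *
w=shot('wrist','w5')
for f in ('w3','w4','w5'):
  for st,ce,m in blobs(load(f),(5,150,120),(28,255,255),800):
    if abs(ce[0]-280)<40: print(f,st,ce.round(1))
# tray in wrist
t=shot('top','t5');s=shot('scene','s5')
cv2.imwrite('pics/c5.png',np.vstack([cv2.resize(s['px'][120:280,170:390],(495,360)),cv2.resize(t['px'][170:280,120:300],(495,238))])[:,:,::-1])
cv2.imwrite('pics/c5w.png',w['px'][:,:,::-1])
go([.485,.020,.05],np.radians(92))
E
```

```text
w3 [ 256  266   45   84 3568] [278.1 306.3]
w4 [ 256  265   45   85 3644] [277.9 306.2]
w5 [ 256  266   45   84 3649] [278.  306.8]
shift [-0.0008  0.0002  0.0897] turn [-0.0003 -0.0014  0.0015] t 6.95 pos [0.4843 0.0198 0.1397] w 0.0323 F [ 0.3 -1.1 -1.9]
```

View pics/c5.png

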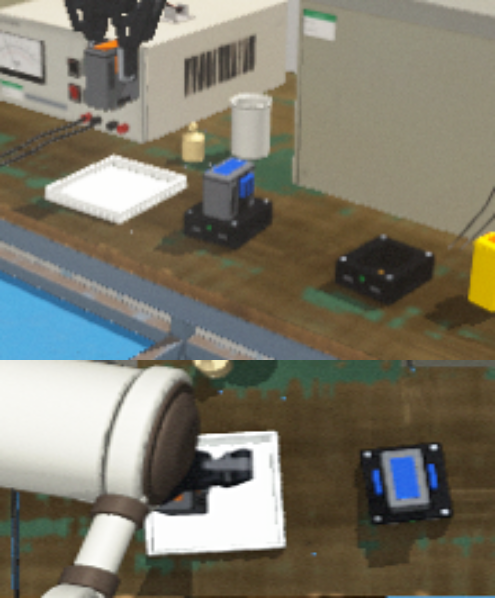

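The plate's position in the wrist image hasn't changed across the three pictures, so nothing slipped, and the pack is over the tray. I'll lower it, slowly at the end.

Call:
play_rows([
  [0,0,0.015,0,0,0,1],
  [0,0,0.035,0,0,0,1],
  [0,0,0.055,0,0,0,1],
  [0,0,0.07,0,0,0,1],
  [0,0,0.082,0,0,0,1],
  [0,0,0.09,0,-0.001,0,1],
  [0,0,0.094,0,-0.001,0,1],
  [0,0,0.098,0,-0.001,0,1],
  [0,0,0.1,0,-0.001,0,1],
  [0,0,0.1,0,-0.001,0,1],
])

```text
time: 7.95
position: [0.4844, 0.0197, 0.0398]
orientation: [[-0.999, -0.036, 0.0], [-0.036, 0.999, -0.0], [-0.0, -0.0, -1.0]]
contact_force: [0.7, -0.6, -0.8]
grip_width: 0.0324
```

```bash
python3 -c "
from h import *
go([.485,.020,.0335],np.radians(92))"
```

```text
shift [-0.0006  0.0003  0.0063] turn [-0.0004  0.      0.0016] t 7.95 pos [0.4844 0.0197 0.0398] w 0.0324 F [ 0.7 -0.6 -0.8]
```

Call:
play_rows([
  [0,0,0.001,0,0,0,1],
  [0,0,0.002,0,0,0,1],
  [0,0,0.003,0,0,0,1],
  [0,0,0.004,0,0,0,1],
  [0,0,0.005,0,0,0,1],
  [0,0,0.0055,0,0,0,1],
  [0,0,0.006,0,0,0,1],
  [0,0,0.006,0,0,0,1],
])

```text
time: 8.75
position: [0.4844, 0.0197, 0.0339]
orientation: [[-0.999, -0.037, 0.0], [-0.037, 0.999, -0.0], [-0.0, -0.0, -1.0]]
contact_force: [0.1, -0.2, -1.4]
grip_width: 0.0326
```

Not touching yet (-1.4 N), so I'll keep going down in small steps.

Call:
play_rows([
  [0,0,0.0005,0,0,0,1],
  [0,0,0.001,0,0,0,1],
  [0,0,0.0015,0,0,0,1],
  [0,0,0.0015,0,0,0,1],
])

```text
time: 9.15
position: [0.4846, 0.0197, 0.0338]
orientation: [[-0.999, -0.037, -0.001], [-0.037, 0.999, -0.001], [0.001, -0.001, -1.0]]
contact_force: [-6.6, -0.1, 13.2]
grip_width: 0.0322
```

Contact at z = 33.8 mm with 13 N up, as predicted. I'll relax it a little and then open slowly.

Call:
play_rows([
  [0,0,-0.0005,0,0,0,1],
  [0,0,-0.0005,0,0,0,1],
  [0,0,-0.0005,0,0,0,0.1],
  [0,0,-0.0005,0,0,0,0.0],
  [0,0,-0.0005,0,0,0,-0.1],
  [0,0,-0.0005,0,0,0,-0.3],
  [0,0,-0.0005,0,0,0,-0.6],
  [0,0,-0.0005,0,0,0,-1],
  [0,0,-0.0005,0,0,0,-1],
  [0,0,-0.0005,0,0,0,-1],
])

```text
time: 10.15
position: [0.4846, 0.0197, 0.0343]
orientation: [[-0.999, -0.037, -0.0], [-0.037, 0.999, -0.001], [0.0, -0.001, -1.0]]
contact_force: [0.4, -0.7, 0.1]
grip_width: 0.0857
```

```bash
python3 - <<'E'
from h import *
w=shot('wrist','w6')
for st,ce,m in blobs(w,(5,150,120),(28,255,255),200): print(st,ce.round(1))
go([.485,.020,.15],np.radians(92))
E
```

```text
[223 256  13  64 607] [229.4 289.4]
[ 256  264   45   84 3663] [277.9 304.9]
[321 272  13  48 499] [326.9 295.6]
shift [-0.0003  0.0002 -0.1157] turn [-0.0005 -0.0004  0.002 ] t 10.2 pos [0.4846 0.0197 0.0343] w 0.0856 F [-0.2  0.  -0.1]
```

View pics/w6.png

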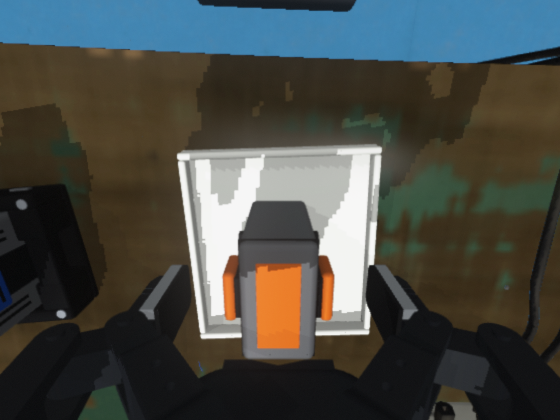

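The pack stands inside the tray, its top at about (278,295), with both buttons back out and the jaws clear of it. Retreating straight up.

Call:
play_rows([
  [0,0,-0.006,0,0,0,-1],
  [0,0,-0.018,0,0,0,-1],
  [0,0,-0.035,0,0,0,-1],
  [0,0,-0.055,0,0,0,-1],
  [0,0,-0.08,0,0,0,-1],
  [0,0,-0.11,0,0,0,-1],
  [0,0,-0.14,0,0,0,-1],
  [0,0,-0.15,0,0,0,-1],
  [0,0,-0.15,0,0,0,-1],
  [0,0,-0.15,0,0,0,-1],
])

```text
time: 11.2
position: [0.484, 0.0199, 0.1834]
orientation: [[-0.999, -0.037, -0.002], [-0.037, 0.999, -0.0], [0.002, -0.0, -1.0]]
contact_force: [0.0, 0.0, -0.0]
grip_width: 0.0856
```

```bash
python3 - <<'E'
from h import *
s=shot('scene','s7');w=shot('wrist','w7')
cv2.imwrite('pics/c7.png',np.vstack([cv2.resize(s['px'][120:280,170:390],(495,360)),cv2.resize(w['px'],(320,240))[:, :,:] if 0 else cv2.copyMakeBorder(cv2.resize(w['px'],(320,240)),0,0,0,175,0)])[:,:,::-1])
for st,ce,m in blobs(w,(5,150,120),(28,255,255),100): print(st,ce.round(1),plane(w,[ce],.07).round(4))
for st,ce,m in blobs(s,(105,120,80),(125,255,255),30):
  if 150<st[1]<262 and 230<st[0]<420: print('blue',ce.round(1))
E
```

```text
[269 185  19  43 809] [277.9 205.9] [[0.4846 0.02   0.07  ]]
[299 191   5  25 113] [300.9 202.5] [[0.4808 0.0402 0.07  ]]
blue [271.4 193.7]
blue [279.  201.8]
```

View pics/c7.png

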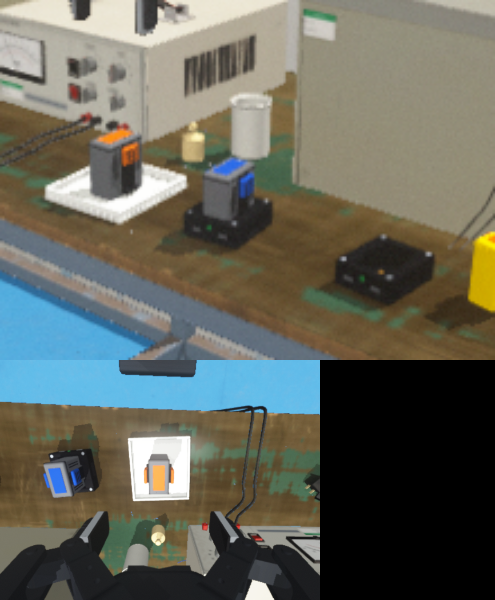

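The orange pack stands upright in the middle of the tray, blue hasn't moved and the dock is empty. Handing in.

```bash
python3 -c "
from h import *
print(env.sign_off())"
```

```text
the job is handed in; nothing more can be done
None
```

The orange pack is out of its holder and standing upright near the centre of the white tray. I pinched both buttons with a 26 N squeeze setting, lifted it straight up and lowered it until it touched the tray floor (about 13 N). Then I opened the jaws, backed straight off and handed the job in at about 11.3 s.

**Last checks:**
- **Pack:** the centre of its top plate is at (0.485, 0.020), against a measured tray centre of (0.485, 0.020). It stands upright in the last scene view. The closer view just after release showed both buttons sprung back out.
- **Blue pack:** it has not moved; its marks are within 0.1–0.2 px of where they started.
- **Robot:** it was touching nothing (0 N) and was about 15 cm above the release height.

**One disagreement:** while gripping, the finger opening read about 32.5 mm instead of the 36 mm expected with both buttons fully in. I didn't find out why. The pack came free without catching, and its position in the wrist camera did not shift while it was carried.

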